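Clamp the square seal in the carving vise

TASK

Clamp the tall square red stone seal in the wooden seal-carving vise: stand it upright on the vise's floor between the two jaws, about mid-width and squared up with them, and let go of it; then push the sliding jaw towards the stone by its upright brass tab until you feel it come to a firm stop, with the stone snug between both jaws, and let go. The stone is soft, so do not crush it, and leave the round seal, the low seal, the white jar and the glass weight where they are.

Things in the scene. Friction and masses are not known exactly. Their poses are not given: they have to be found in the camera images.
- square_seal_center (a point): Centre (half-way up) of the tall square seal, a loose plain red stone pillar 30 x 30 mm and 70 mm tall, about 0.17 kg, standing on the table; z up, x and y square to its side faces. Two other reddish seals stand near and must stay: a round one (34 mm across, 70 mm tall) and a low oblong one (24 x 46 mm, 36 mm tall); also near are a lidded white ceramic pad jar (72 mm across) and a square glass weight (60 x 60 x 28 mm).
- bed: The seal-carving vise, dark wood, fixed to the table, turned by a varying yaw. Its origin is the centre of its underside; x is the direction in which the jaw closes (roughly away from the robot), z up. The base is 240 (x) x 80 (y) mm, its top (the vise floor) 15 mm above the origin. At its far end stands the fixed jaw, 64 mm wide, rising 22 mm above the floor, with its clamping face at x = +90 mm. The vise is open at both sides.
- jaw_tab (a point): Centre of the rear face (the face to push, towards -x of the vise) of the upright brass tab on the sliding jaw: tab 50 mm wide (y), 12 mm thick (x), from the vise floor to 45 mm above it; this point is 22.5 mm above the floor. In front of the tab is the pale wooden jaw block, 60 mm wide and 22 mm high; its clamping face is 72 mm ahead (+x) of this point.
- jaw (a joint): Travel of the sliding jaw along the vise's +x, in m: 0 = fully open (85 mm between the clamping faces), growing as it closes; the gap is 85 mm minus the travel, so it reads about 0.055 with the stone clamped. It starts somewhere between 0 and 0.02, slides against about 2 N of friction and stays where it is left; its own end stop is at 0.075.
Things that resemble listed ones, but are neither listed nor needed, are in the scene too. What is shaped like the part that bears square_seal_center but black, green or grey is not meant.

How it is judged:
By the outcome, as a careful person would: the job done as asked, in the order asked, and still so for the second after the job is handed in, with the robot touching nothing.
It also fails if it takes over 48 s, if anything falls off the work surface, if the arm or the gripper's body presses on something with over 40 N, if the wrist force passes 120 N, or if a joint passes its speed limit or range.

ROBOT

A 6-joint arm with a two-finger parallel gripper is mounted at the origin on the work surface. World frame = base frame: x ahead of the robot, y to its left, z up, the work surface at z = 0. Lengths are in m, angles in rad, forces in N, time in s.
With the tool pointing down it reaches from about 0.25 to 0.725 m from the base axis. Payload 4 kg.
Tool frame: the origin (TCP) lies on the centre line of the jaws, within the pads' length; the fingertips stand ahead of it and the grasp point (between the pads) lies 11 mm behind it (bot.tip_extent is the z of the fingertips in the tool frame, in m); z points along the fingers, y is the direction in which the jaws open and shut (so a half turn about z gives the same grasp; the last joint's range is limited). The gripper opens to 85 mm and grips with 20 to 120 N. Pads are 22 mm wide; open, the fingers measure 114 mm over their backs; the gripper's body (76 mm by 85 mm) begins 54 mm behind the grasp point. The pads swing forward as they close: fully open they stand 13 mm farther back than shut.
Start: joints at [-1.205, 0.241, 0.005, 1.335, 0, 1.571], TCP at [0.179, -0.467, 0.239] pointing down, gripper open.
Joint ranges: [-2.72, 2.72], [-1.05, 1.87], [-1.09, 1.28], [-1.99, 2.15], [-1.42, 1.44], [-3.14, 3.14]. Speed limits (rad/s): [2.79, 2.79, 3.14, 3.14, 3.14, 3.14].

INTERFACE

Orientations are given as a unit quaternion [x, y, z, w].
In Python, from workcell import bot gives the robot as it stands.
- The arm moves only by the shell command python3 -m jog 'ROWS'. ROWS is JSON, a list that holds one entry, the list of rows, each a list of 7 numbers: the shift along the world's x, y, z in m, then the turn, a rotation vector about the world's x, y, z in degrees, then the closure in counts, from 0 (fully open) to 255 (shut). In form: [[[tx, ty, tz, ax, ay, az, fingers], ...]]. A call has 1 to 10 rows; each row is the pose to reach, as a shift and turn from the pose commanded when the call began; what a row does not reach only later rows make up. A row lasts 1/12 s, in which the tool goes at most 41.7 mm and 7.16 degrees, less where a joint would pass 70% of its speed; a pose out of reach is approached as far as the arm can. A call with a gripper value outside its range is refused whole. The fingers move at their own pace and stop on an object; the grip force is fixed at half the most. Time passes only in rows, so rows that repeat a pose let the fingers close. It gives the time, the measured TCP pose, the force and the opening at its end, in the units of the state.
- bot.get_obs(): the state, without advancing time (a new reading comes with each control period).
- bot.camera(name): name is "scene" or "top" or "wrist"; returns the picture (384x512x3 uint8, blue, green, red); there is no depth.
- bot.camera_model(name): a dict with "K" (3x3 intrinsics, pixels), "k1" (the pictures are not rectified: a ray, as slopes to the right and down, at radius r is drawn at 1 + k1 r^2 times it, then the intrinsics apply), "T" (4x4, takes a point from camera to world coordinates). Camera axes: x right, y down, z forward; pixel columns grow to the right and rows downward; lengths in m; the calibration is good to about 2 mm. A picture is of the moment at which its call begins: read the wrist's pose just before it. camera_model takes no time and is no camera call; for the wrist camera it gives the pose at the moment of the call.
- bot.job_done(): hands the job in, once; it reports no verdict.
The state is a dict: "clock": time; "joint_pos": joint angles; "joint_vel": joint speeds; "tau": joint torques, N m; "eef_pos": TCP position; "tool_rot": TCP orientation; "ft_force": force on the tool from outside, world axes, zero at the start; "ft_torque": the same for the moment, N m; "grip_width": finger opening in m.
Only numpy, scipy, OpenCV 4.12 (cv2) and the standard library are available. Lean on these libraries where they do the work, as an engineer would, in place of code of your own. Each camera call takes 0.05 s, during which the arm holds its last target. There are 200 camera calls.

## Working session

There is one attempt and no reset: what is moved stays moved. The work goes in short steps, Python scripts to look and compute and a shell command to move; the robot and the scene stay as the last step left them, time stands still between calls to the robot, and variables do not carry over. Pictures are saved under pics/ and viewed, about 8 in all and at most 12, crops included, and the job is handed in when it is done.

```bash
mkdir -p pics; ls; python3 - <<'E'
from workcell import bot
import cv2
o=bot.get_obs();print(o['clock'],o['eef_pos'],o['tool_rot'],o['grip_width'],bot.tip_extent)
for n in('top','scene'):
    cv2.imwrite(f'pics/{n}0.png',bot.camera(n)); m=bot.camera_model(n);print(n,m)
E
```

```text
pics
0.0 [ 0.17861455 -0.46634872  0.23840124] [ 9.83320256e-01  1.81879565e-01 -1.90845629e-04 -1.03026270e-03] 0.0854500875290428 0.008
top {'K': array([[360.18800405,   0.        , 258.26000605],
       [  0.        , 360.18800405, 195.17637182],
       [  0.        ,   0.        ,   1.        ]]), 'k1': -0.08621718148409305, 'T': array([[ 0.02687806, -0.99424749,  0.10367983,  0.43961946],
       [-0.99958121, -0.025619  ,  0.01345658,  0.06847239],
       [-0.010723  , -0.10399809, -0.99451969,  0.87451599],
       [ 0.        ,  0.        ,  0.        ,  1.        ]])}
scene {'K': array([[460.53183564,   0.        , 255.72220209],
       [  0.        , 460.53183564, 193.59354647],
       [  0.        ,   0.        ,   1.        ]]), 'k1': 0.05129777651550447, 'T': array([[ 0.58639454,  0.47790689, -0.65402328,  1.07352532],
       [ 0.80972455, -0.32382782,  0.48936867, -0.35920074],
       [ 0.02208173, -0.81654182, -0.57686381,  0.57140815],
       [ 0.        ,  0.        ,  0.        ,  1.        ]])}
```

View pics/top0.png

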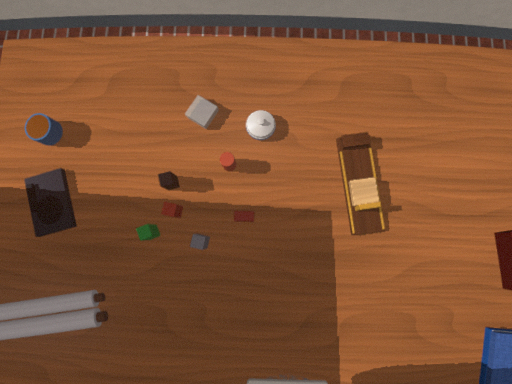

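View pics/scene0.png

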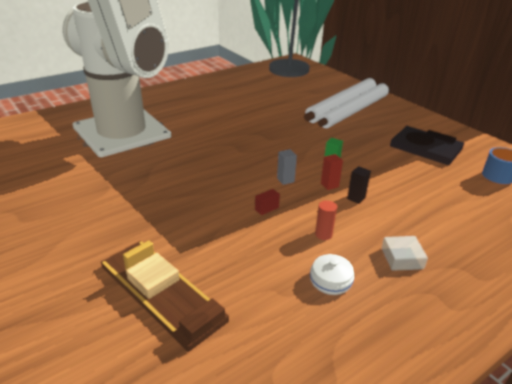

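The target seal is near top (172,210), beside the low seal (244,216), the round seal (228,161) and the green block (148,232). The vise is at about (362,185). I'll rectify both areas to metric patches.

```bash
cat > h.py <<'E'
import numpy as np, cv2
from workcell import bot
def proj(P,m):
    P=np.asarray(P,float); T=m['T']; c=(P-T[:3,3])@T[:3,:3]
    s=c[...,:2]/c[...,2:]; s=s*(1+m['k1']*(s**2).sum(-1,keepdims=True))
    return s*[m['K'][0,0],m['K'][1,1]]+m['K'][:2,2]
def unproj(uv,m,z):
    d=cv2.undistortPoints(np.array([[uv]],float),m['K'],np.array([m['k1'],0,0,0.]))[0,0]
    r=m['T'][:3,:3]@[d[0],d[1],1]; o=m['T'][:3,3]; return o+r*(z-o[2])/r[2]
def ortho(img,m,cx,cy,z,w,h,s,yaw=0):
    """patch: right = -y, down = -x (turned by yaw), s px per m"""
    n,k=int(w*s),int(h*s); jj,ii=np.meshgrid(np.arange(n),np.arange(k))
    a=-(ii-k/2)/s; b=-(jj-n/2)/s; c,q=np.cos(yaw),np.sin(yaw)
    P=np.stack([cx+c*a-q*b,cy+q*a+c*b,0*a+z],-1); u=proj(P,m).astype(np.float32)
    return cv2.remap(img,u[...,0],u[...,1],cv2.INTER_CUBIC)
E
python3 - <<'E'
from h import *
m=bot.camera_model('top'); im=cv2.imread('pics/top0.png')
print('seal top',unproj((172,208),m,.07),'low',unproj((244,216),m,.036),'round',unproj((228,158),m,.07))
b=[unproj(p,m,.015) for p in((383,231),(350,235))];print(b)
f=[unproj(p,m,.037) for p in((338,137),(369,134))];print(f)
c=unproj((172,208),m,.07); v=unproj((362,187),m,.015)
A=ortho(im,m,c[0],c[1],.07,.16,.3,2000); B=ortho(im,m,v[0],v[1],.015,.2,.3,2000); print(c,v)
for I in(A,B):
    for k in range(0,I.shape[0],100): cv2.line(I,(0,k),(8,k),(0,255,255),1)
    for k in range(0,I.shape[1],100): cv2.line(I,(k,0),(k,8),(0,255,255),1)
cv2.imwrite('pics/ortho.png',np.hstack([A,B]))
E
```

```text
seal top [0.48941823 0.27302672 0.07      ] low [0.47744097 0.11170612 0.036     ] round [0.60676188 0.15049847 0.07      ]
[array([ 0.45075112, -0.22063998,  0.015     ]), array([ 0.43953343, -0.14087242,  0.015     ])]
[array([ 0.67148945, -0.10683427,  0.037     ]), array([ 0.68126892, -0.18179579,  0.037     ])]
[0.48941823 0.27302672 0.07      ] [ 0.55552865 -0.16986061  0.015     ]
```

View pics/ortho.png

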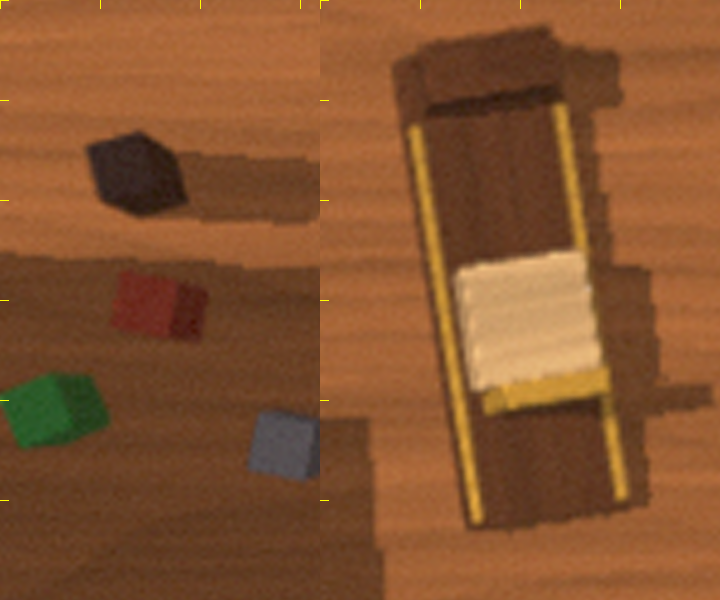

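From the metric patch:
- **Seal:** about (0.488, 0.2805), yaw about -9.5°.
- **Vise:** origin about (0.567, -0.169), yaw about +8.8°, jaw nearly fully open.

I'll go over the vise first for a close look.

```bash
python3 -m jog '[[[0.32,0.28,0.03,0,0,-12,0],[0.32,0.28,0.03,0,0,-12,0],[0.32,0.28,0.03,0,0,-12,0],[0.32,0.28,0.03,0,0,-12,0],[0.32,0.28,0.03,0,0,-12,0],[0.32,0.28,0.03,0,0,-12,0],[0.32,0.28,0.03,0,0,-12,0],[0.32,0.28,0.03,0,0,-12,0],[0.32,0.28,0.03,0,0,-12,0],[0.32,0.28,0.03,0,0,-12,0]]]'
python3 -m jog '[[[0.0,0.0,0.0,0,0,0,0],[0,0,0,0,0,0,0],[0,0,0,0,0,0,0]]]'
python3 - <<'E'
from h import *
o=bot.get_obs();m=bot.camera_model('wrist');im=bot.camera('wrist');cv2.imwrite('pics/wv.png',im)
import pickle;pickle.dump(m,open('wv.pkl','wb'))
print(o['eef_pos'],m)
# model overlay
yaw=np.radians(8.8);O=np.array([.567,-.169,0]);R=np.array([[np.cos(yaw),-np.sin(yaw),0],[np.sin(yaw),np.cos(yaw),0],[0,0,1]])
J=im.copy()
def poly(pts):
    u=proj(O+np.array(pts)@R.T,m).round().astype(int); cv2.polylines(J,[u],True,(0,255,0),1)
poly([[-.12,-.04,.015],[.12,-.04,.015],[.12,.04,.015],[-.12,.04,.015]])
poly([[.09,-.032,.037],[.12,-.032,.037],[.12,.032,.037],[.09,.032,.037]])
q=.001;t=-.067+q
poly([[t,-.025,.06],[t+.012,-.025,.06],[t+.012,.025,.06],[t,.025,.06]])
poly([[t+.012,-.03,.037],[t+.072,-.03,.037],[t+.072,.03,.037],[t+.012,.03,.037]])
cv2.imwrite('pics/wv_o.png',cv2.resize(J,None,fx=1.5,fy=1.5))
E
```

```text
clock: 0.93
eef_pos: [0.4893, -0.1943, 0.2681]
tool_rot: [0.997, 0.078, -0.0, -0.0]
ft_force: [-0.4, -1.1, 0.5]
grip_width: 0.0854
clock: 1.18
eef_pos: [0.4879, -0.1958, 0.2676]
tool_rot: [0.997, 0.079, -0.001, -0.0]
ft_force: [0.7, 0.2, -1.3]
grip_width: 0.0855
[ 0.48791653 -0.19583459  0.26760966] {'K': array([[328.66763988,   0.        , 253.36620321],
       [  0.        , 328.66763988, 190.30747143],
       [  0.        ,   0.        ,   1.        ]]), 'k1': -0.020366003021307526, 'T': array([[ 1.55123939e-01, -9.52041614e-01, -2.63729652e-01,
         5.54368850e-01],
       [-9.87894994e-01, -1.49550429e-01, -4.12086049e-02,
        -1.85296142e-01],
       [-2.08575830e-04,  2.66929644e-01, -9.63715996e-01,
         4.01657890e-01],
       [ 0.00000000e+00,  0.00000000e+00,  0.00000000e+00,
         1.00000000e+00]])}
```

View pics/wv_o.png

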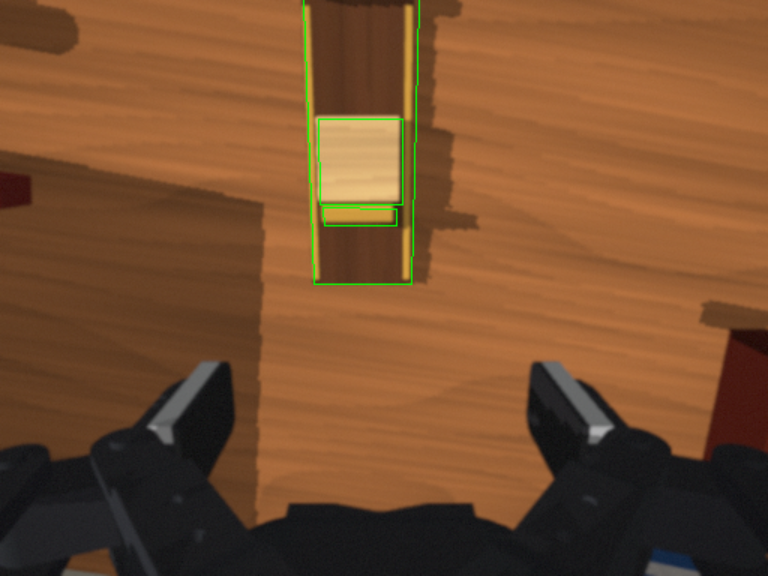

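The overlay is off by about 2 mm, so the vise origin is about (0.569, -0.167), yaw 8.8°, and travel is about 1 mm. Next is the seal.

```bash
python3 -m jog '[[[-0.03,0.41,-0.05,0,0,-18.5,0],[-0.03,0.41,-0.05,0,0,-18.5,0],[-0.03,0.41,-0.05,0,0,-18.5,0],[-0.03,0.41,-0.05,0,0,-18.5,0],[-0.03,0.41,-0.05,0,0,-18.5,0],[-0.03,0.41,-0.05,0,0,-18.5,0],[-0.03,0.41,-0.05,0,0,-18.5,0],[-0.03,0.41,-0.05,0,0,-18.5,0],[-0.03,0.41,-0.05,0,0,-18.5,0],[-0.03,0.41,-0.05,0,0,-18.5,0]]]'
python3 -m jog '[[[0.0,0.064,0.0,0,0,0,0],[0,0.064,0,0,0,0,0],[0,0.064,0,0,0,0,0],[0,0.064,0,0,0,0,0],[0,0.064,0,0,0,0,0]]]'
python3 - <<'E'
from h import *
from scipy.optimize import least_squares
o=bot.get_obs();m=bot.camera_model('wrist');im=bot.camera('wrist');cv2.imwrite('pics/ws.png',im)
import pickle;pickle.dump(m,open('ws.pkl','wb'))
print(o['eef_pos'],o['tool_rot'])
yaw=np.radians(-9.5);c=np.array([.488,.2805]);J=cv2.resize(im,None,fx=1.5,fy=1.5)
R=np.array([[np.cos(yaw),-np.sin(yaw)],[np.sin(yaw),np.cos(yaw)]])
q=c+.015*np.array([[1,1],[1,-1],[-1,-1],[-1,1]])@R.T
for z in(.07,0):
    u=(proj(np.c_[q,np.full(4,z)],m)*1.5).round().astype(int); print(u.tolist()); cv2.polylines(J,[u],True,(0,255,0),1)
cv2.imwrite('pics/ws_o.png',J)
E
```

```text
clock: 2.07
eef_pos: [0.4447, -0.0427, 0.2291]
tool_rot: [0.998, -0.058, 0.001, -0.016]
ft_force: [0.5, 0.5, -0.7]
grip_width: 0.0854
clock: 2.48
eef_pos: [0.4429, -0.0138, 0.2294]
tool_rot: [0.999, -0.035, 0.001, -0.03]
ft_force: [0.2, -0.9, 0.0]
grip_width: 0.085
[ 0.44292965 -0.01375807  0.22935916] [ 9.98912199e-01 -3.53135447e-02  5.81340789e-04 -3.04472445e-02]
[[-91, 196], [-47, 201], [-41, 247], [-83, 242]]
[[-3, 188], [34, 191], [37, 230], [1, 226]]
```

View pics/ws_o.png

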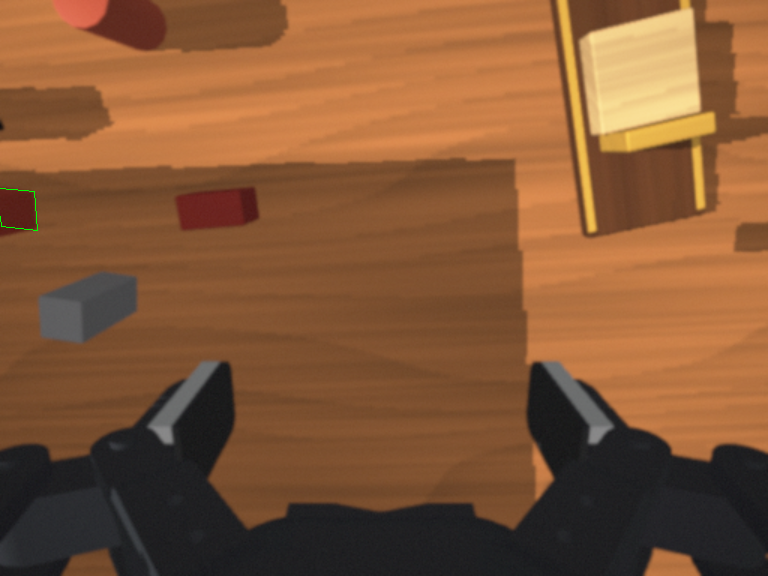

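It stopped short (y = -0.014 instead of 0.28) and tilted. I'll check the joints.

```bash
python3 - <<'E'
from h import *
from scipy.spatial.transform import Rotation as R
o=bot.get_obs();print(o['joint_pos'],o['joint_vel'],o['eef_pos'],R.from_quat(o['tool_rot']).as_matrix().round(3))
E
```

```text
[-0.07184357  0.1337513  -0.15530961  1.28286005  0.06102224  3.14059275] [ 0.00106497 -0.00033204 -0.00071053  0.00148223  0.00319835  0.00133399] [ 0.44293048 -0.01380908  0.22934306] [[ 0.997 -0.071  0.003]
 [-0.071 -0.996  0.061]
 [-0.001 -0.061 -0.998]]
```

Joint 6 is at its limit, so I need the half-turned tool (yaw about 170.5° at the seal, 188.8° at the vise). I'll unwind in steps.

```bash
python3 -m jog '[[[0,0,0,0,0,60,0],[0,0,0,0,0,60,0],[0,0,0,0,0,60,0],[0,0,0,0,0,60,0],[0,0,0,0,0,60,0],[0,0,0,0,0,60,0],[0,0,0,0,0,60,0],[0,0,0,0,0,60,0],[0,0,0,0,0,60,0],[0,0,0,0,0,60,0]]]'
python3 - <<'E'
from h import *
from scipy.spatial.transform import Rotation as R
o=bot.get_obs();print(o['joint_pos'],o['eef_pos'],R.from_quat(o['tool_rot']).as_matrix().round(3))
E
```

```text
clock: 3.37
eef_pos: [0.4429, -0.0137, 0.2292]
tool_rot: [0.883, 0.469, -0.015, -0.027]
ft_force: [-0.4, -0.5, 0.2]
grip_width: 0.0854
[-0.05108283  0.17525612 -0.10625426  1.34273544  0.03026181  2.11264033] [ 0.44290422 -0.01369182  0.22919712] [[ 0.559  0.827 -0.052]
 [ 0.829 -0.558  0.033]
 [-0.002 -0.061 -0.998]]
```

```bash
cat >> h.py <<'E'
from scipy.spatial.transform import Rotation as Ro
def go(p,yawdeg):
    o=bot.get_obs(); t=Ro.from_euler('z',yawdeg,degrees=True)*Ro.from_euler('x',180,degrees=True)
    c=Ro.from_quat(o['tool_rot']); M=c.as_matrix()
    print('clk',round(o['clock'],2),'now',o['eef_pos'].round(4),'yaw',np.degrees(np.arctan2(M[1,0],M[0,0])).round(2),'F',o['ft_force'].round(1),'w',round(o['grip_width'],4),'| shift',(np.array(p)-o['eef_pos']).round(4),'turn',np.degrees((t*c.inv()).as_rotvec()).round(2))
E
python3 -c "
from h import *
go([.495,.2805,.22],170.5)"
```

```text
clk 3.37 now [ 0.4429 -0.0137  0.2292] yaw 55.98 F [-0.4 -0.5  0.2] w 0.0854 | shift [ 0.0521  0.2942 -0.0092] turn [  1.75  -3.8  114.48]
```

```bash
python3 -m jog '[[[0.052,0.294,-0.009,1.75,-3.8,114.5,0],[0.052,0.294,-0.009,1.75,-3.8,114.5,0],[0.052,0.294,-0.009,1.75,-3.8,114.5,0],[0.052,0.294,-0.009,1.75,-3.8,114.5,0],[0.052,0.294,-0.009,1.75,-3.8,114.5,0],[0.052,0.294,-0.009,1.75,-3.8,114.5,0],[0.052,0.294,-0.009,1.75,-3.8,114.5,0],[0.052,0.294,-0.009,1.75,-3.8,114.5,0],[0.052,0.294,-0.009,1.75,-3.8,114.5,0],[0.052,0.294,-0.009,1.75,-3.8,114.5,0]]]'
python3 -c "
from h import *
go([.495,.2805,.22],170.5)"
```

```text
clock: 4.2
eef_pos: [0.4946, 0.2818, 0.2195]
tool_rot: [0.439, 0.899, -0.007, -0.012]
ft_force: [0.2, -0.1, 0.2]
grip_width: 0.0857
clk 4.2 now [0.4946 0.2818 0.2195] yaw 127.94 F [ 0.2 -0.1  0.2] w 0.0857 | shift [ 0.0004 -0.0013  0.0005] turn [ 0.7  -1.45 42.55]
```

```bash
python3 -m jog '[[[0,-0.001,0,0.7,-1.45,42.5,0],[0,-0.001,0,0.7,-1.45,42.5,0],[0,-0.001,0,0.7,-1.45,42.5,0],[0,-0.001,0,0.7,-1.45,42.5,0],[0,-0.001,0,0.7,-1.45,42.5,0],[0,-0.001,0,0.7,-1.45,42.5,0],[0,-0.001,0,0.7,-1.45,42.5,0],[0,-0.001,0,0.7,-1.45,42.5,0]]]'
python3 - <<'E'
from h import *
go([.488,.2805,.035],170.5)
m=bot.camera_model('wrist');im=bot.camera('wrist');cv2.imwrite('pics/ws2.png',im)
import pickle;pickle.dump(m,open('ws.pkl','wb'))
yaw=np.radians(-9.5);c=np.array([.488,.2805]);J=cv2.resize(im,None,fx=1.5,fy=1.5)
R=np.array([[np.cos(yaw),-np.sin(yaw)],[np.sin(yaw),np.cos(yaw)]])
q=c+.015*np.array([[1,1],[1,-1],[-1,-1],[-1,1]])@R.T
for z in(.07,0):
    u=(proj(np.c_[q,np.full(4,z)],m)*1.5).round().astype(int); print(u.tolist()); cv2.polylines(J,[u],True,(0,255,0),1)
cv2.imwrite('pics/ws2_o.png',J)
E
```

```text
clock: 4.87
eef_pos: [0.4947, 0.2794, 0.2202]
tool_rot: [0.089, 0.996, 0.0, -0.0]
ft_force: [-0.6, 0.0, -0.0]
grip_width: 0.0855
clk 4.87 now [0.4947 0.2794 0.2202] yaw 169.83 F [-0.6  0.  -0. ] w 0.0855 | shift [-0.0067  0.0011 -0.1852] turn [-0.04 -0.01  0.67]
[[405, 280], [355, 281], [354, 231], [406, 231]]
[[401, 256], [360, 257], [359, 216], [401, 215]]
```

View pics/ws2_o.png

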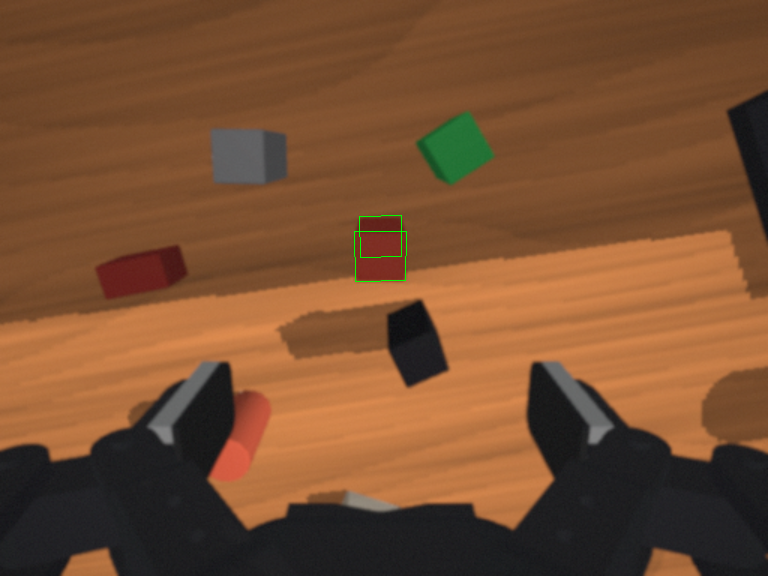

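The overlay matches the seal at (380,255). Descending to grasp.

```bash
python3 -m jog '[[[-0.006,0.001,-0.04,0,0,0.7,0],[-0.0067,0.001,-0.08,0,0,0.7,0],[-0.0067,0.001,-0.12,0,0,0.7,0],[-0.0067,0.001,-0.15,0,0,0.7,0],[-0.0067,0.001,-0.17,0,0,0.7,0],[-0.0067,0.001,-0.184,0,0,0.7,0],[-0.0067,0.001,-0.184,0,0,0.7,0],[-0.0067,0.001,-0.184,0,0,0.7,0]]]'
python3 -c "
from h import *
go([.488,.2805,.036],170.5)"
python3 -m jog '[[[0,0,0,0,0,0,255],[0,0,0,0,0,0,255],[0,0,0,0,0,0,255],[0,0,0,0,0,0,255],[0,0,0,0,0,0,255],[0,0,0,0,0,0,255],[0,0,0,0,0,0,255],[0,0,0,0,0,0,255]]]'
```

```text
clock: 5.58
eef_pos: [0.4875, 0.2802, 0.0356]
tool_rot: [0.081, 0.997, -0.0, -0.001]
ft_force: [0.1, -0.1, -1.0]
grip_width: 0.0858
clk 5.58 now [0.4875 0.2802 0.0356] yaw 170.68 F [ 0.1 -0.1 -1. ] w 0.0858 | shift [0.0005 0.0003 0.0004] turn [ 0.01 -0.11 -0.18]
clock: 6.25
eef_pos: [0.4887, 0.281, 0.0374]
tool_rot: [0.08, 0.997, 0.001, 0.001]
ft_force: [-0.6, -0.5, 4.8]
grip_width: 0.0296
```

```bash
python3 -m jog '[[[0,0,0.04,0,0,0,255],[0,0,0.08,0,0,0,255],[0,0,0.12,0,0,0,255],[0.01,-0.03,0.13,0,0,4,255],[0.02,-0.07,0.13,0,0,8,255],[0.035,-0.108,0.13,0,0,12,255],[0.048,-0.145,0.13,0,0,18,255],[0.061,-0.182,0.13,0,0,18,255],[0.074,-0.22,0.13,0,0,18,255],[0.087,-0.258,0.13,0,0,18,255]]]'
python3 -c "
from h import *
go([.634,-.157,.15],188.8)"
```

```text
clock: 7.08
eef_pos: [0.5746, 0.0207, 0.1657]
tool_rot: [-0.077, 0.997, 0.001, -0.001]
ft_force: [0.7, -0.8, -1.0]
grip_width: 0.029
clk 7.08 now [0.5746 0.0207 0.1657] yaw -171.21 F [ 0.7 -0.8 -1. ] w 0.029 | shift [ 0.0594 -0.1777 -0.0157] turn [-0.05 -0.1   0.01]
```

```bash
python3 -m jog '[[[0.013,-0.038,0,0,0,0,255],[0.026,-0.076,0,0,0,0,255],[0.039,-0.114,-0.01,0,0,0,255],[0.05,-0.15,-0.02,0,0,0,255],[0.0594,-0.1777,-0.04,0,0,0,255],[0.0594,-0.1777,-0.05,0,0,0,255],[0.0594,-0.1777,-0.05,0,0,0,255],[0.0594,-0.1777,-0.05,0,0,0,255]]]'
cat > ov.py <<'E'
from h import *
def ov(name,q,out,seal=None,cam='wrist',crop=None,O=(.569,-.167,0),yd=8.8):
    m=bot.camera_model(cam);im=bot.camera(cam);f=1.5
    J=cv2.resize(im,None,fx=f,fy=f)
    y=np.radians(yd);R=np.array([[np.cos(y),-np.sin(y),0],[np.sin(y),np.cos(y),0],[0,0,1]])
    def poly(p,c=(0,255,0)):
        cv2.polylines(J,[(proj(np.array(O)+np.array(p)@R.T,m)*f).round().astype(int)],True,c,1)
    r=lambda a,b,w,z:[[a,-w,z],[b,-w,z],[b,w,z],[a,w,z]]
    poly(r(-.12,.12,.04,.015));poly(r(.09,.12,.032,.037));t=-.067+q
    poly(r(t,t+.012,.025,.06));poly(r(t+.012,t+.072,.03,.037))
    if seal is not None:
        for z in(seal[1],seal[1]+.07):poly(r(seal[0]-.015,seal[0]+.015,.015,z),(255,0,255))
    cv2.imwrite(out,J)
E
python3 -c "
from ov import *
go([.634,-.157,.052],188.8)
ov('',.001,'pics/wp.png',(.066,.079))"
```

```text
clock: 7.75
eef_pos: [0.6328, -0.1546, 0.1145]
tool_rot: [-0.076, 0.997, 0.001, -0.002]
ft_force: [0.3, 0.4, -0.5]
grip_width: 0.0289
clk 7.75 now [ 0.6328 -0.1546  0.1145] yaw -171.24 F [ 0.3  0.4 -0.5] w 0.0289 | shift [ 0.0012 -0.0024 -0.0625] turn [-0.14 -0.26  0.04]
```

View pics/wp.png

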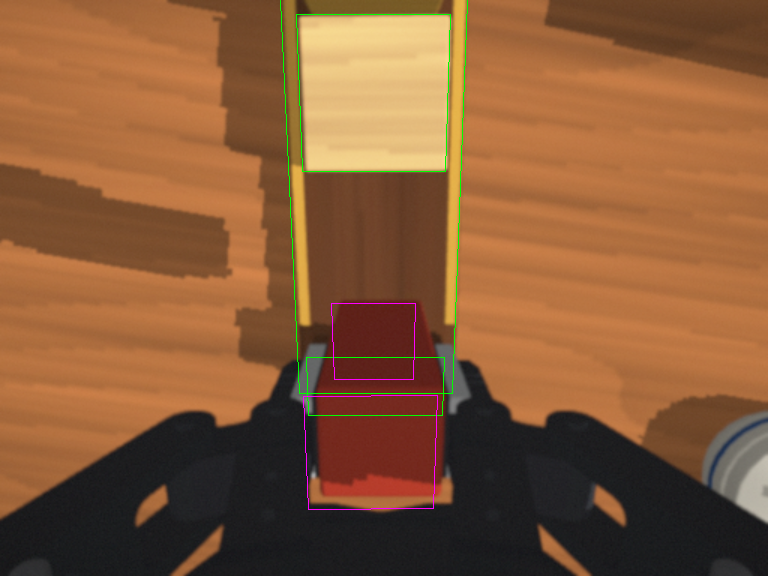

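The vise model matches the picture. The stone sits about 2 mm towards +y, as the pose reading says, so I'll correct that and lower it.

```bash
python3 -m jog '[[[0.001,-0.0024,0,0,0,0,255],[0.001,-0.0024,-0.025,0,0,0,255],[0.001,-0.0024,-0.045,0,0,0,255],[0.001,-0.0024,-0.055,0,0,0,255],[0.001,-0.0024,-0.058,0,0,0,255],[0.001,-0.0024,-0.059,0,0,0,255],[0.001,-0.0024,-0.06,0,0,0,255],[0.001,-0.0024,-0.06,0,0,0,255]]]'
python3 -c "
from h import *
go([.634,-.157,.052],188.8)"
```

```text
clock: 8.47
eef_pos: [0.6364, -0.1575, 0.0577]
tool_rot: [-0.077, 0.997, 0.0, 0.001]
ft_force: [0.6, 0.4, -2.0]
grip_width: 0.0295
clk 8.47 now [ 0.6364 -0.1575  0.0577] yaw -171.2 F [ 0.6  0.4 -2. ] w 0.0295 | shift [-0.0024  0.0005 -0.0057] turn [-0.01  0.12 -0.  ]
```

```bash
python3 -m jog '[[[-0.001,0,-0.001,0,0,0,255],[-0.001,0,-0.002,0,0,0,255],[-0.001,0,-0.003,0,0,0,255],[-0.001,0,-0.003,0,0,0,255]]]'
python3 -m jog '[[[0,0,-0.001,0,0,0,255],[0,0,-0.001,0,0,0,255]]]'
python3 -m jog '[[[0,0,-0.001,0,0,0,255],[0,0,-0.001,0,0,0,255]]]'
```

```text
clock: 8.8
eef_pos: [0.6343, -0.1576, 0.0533]
tool_rot: [-0.076, 0.997, 0.0, -0.0]
ft_force: [-0.8, 0.4, -1.0]
grip_width: 0.0292
clock: 8.97
eef_pos: [0.6345, -0.1577, 0.0525]
tool_rot: [-0.076, 0.997, 0.0, 0.0]
ft_force: [0.4, 0.1, -1.1]
grip_width: 0.0294
clock: 9.13
eef_pos: [0.6346, -0.1576, 0.0525]
tool_rot: [-0.077, 0.997, 0.0, 0.0]
ft_force: [-1.7, 0.6, 4.2]
grip_width: 0.0292
```

Contact at z = 0.0525. Release, then rise.

```bash
python3 -m jog '[[[0,0,0,0,0,0,180],[0,0,0,0,0,0,120],[0,0,0,0,0,0,60],[0,0,0,0,0,0,0],[0,0,0,0,0,0,0],[0,0,0,0,0,0,0],[0,0,0.03,0,0,0,0],[0,0,0.07,0,0,0,0],[0,0,0.11,0,0,0,0],[-0.03,-0.005,0.12,0,0,0,0]]]'
python3 - <<'E'
from ov import *
a=np.radians(8.8);O=np.array([.569,-.167]);u=np.array([np.cos(a),np.sin(a)])
go([*(O-.11*u),.17],188.8)
ov('',.001,'pics/placed.png',(.066,.015))
E
```

```text
clock: 9.97
eef_pos: [0.613, -0.163, 0.1793]
tool_rot: [-0.078, 0.997, -0.002, 0.009]
ft_force: [2.1, -1.5, 2.0]
grip_width: 0.0855
clk 9.97 now [ 0.613  -0.163   0.1793] yaw -171.06 F [ 2.1 -1.5  2. ] w 0.0855 | shift [-0.1527 -0.0208 -0.0093] turn [ 0.18  1.02 -0.13]
```

View pics/placed.png

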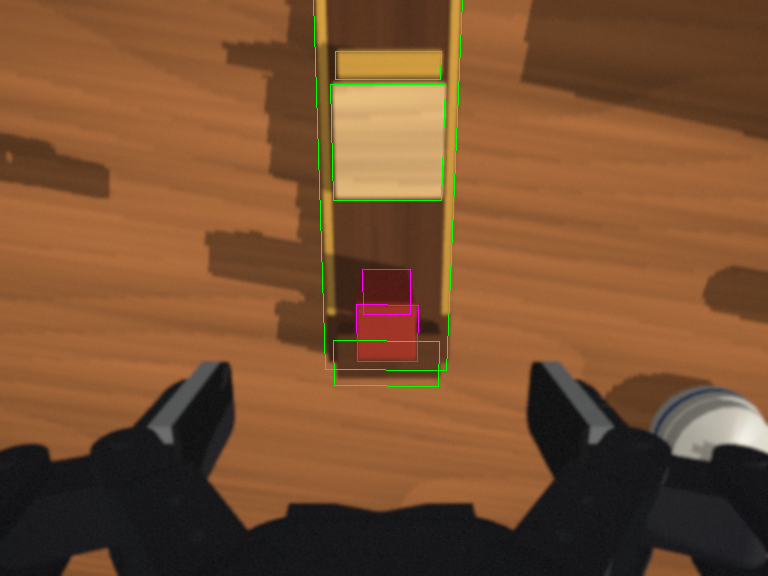

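The stone stands upright on the predicted outline (387,333), squared and mid-width. Next, close the fingers and go down behind the tab.

```bash
python3 -m jog '[[[-0.035,-0.005,0,0,0,0,255],[-0.07,-0.01,0,0,0,0,255],[-0.105,-0.015,0,0,0,0,255],[-0.14,-0.02,0,0,0,0,255],[-0.15,-0.021,0,0,0,0,255],[-0.15,-0.021,0,0,0,0,255],[-0.15,-0.021,0,0,0,0,255],[-0.15,-0.021,0,0,0,0,255]]]'
python3 -c "
from h import *
go([.468,-.1826,.037],188.8)"
```

```text
clock: 10.68
eef_pos: [0.4559, -0.1837, 0.1716]
tool_rot: [-0.077, 0.997, 0.0, 0.001]
ft_force: [0.4, 0.1, -0.5]
grip_width: 0.0003
clk 10.68 now [ 0.4559 -0.1837  0.1716] yaw -171.2 F [ 0.4  0.1 -0.5] w 0.0003 | shift [ 0.0121  0.0011 -0.1346] turn [-0.02  0.09  0.  ]
```

```bash
python3 -m jog '[[[0.004,0.001,-0.04,0,0,0,255],[0.008,0.001,-0.08,0,0,0,255],[0.01,0.001,-0.115,0,0,0,255],[0.012,0.001,-0.13,0,0,0,255],[0.012,0.001,-0.134,0,0,0,255],[0.012,0.001,-0.134,0,0,0,255],[0.012,0.001,-0.134,0,0,0,255]]]'
python3 -c "
from h import *
go([.468,-.1826,.037],188.8)"
```

```text
clock: 11.27
eef_pos: [0.4678, -0.1827, 0.0378]
tool_rot: [-0.077, 0.997, 0.0, 0.0]
ft_force: [0.3, -0.6, 1.2]
grip_width: 0.0004
clk 11.27 now [ 0.4678 -0.1827  0.0378] yaw -171.17 F [ 0.3 -0.6  1.2] w 0.0004 | shift [ 0.0002  0.0001 -0.0008] turn [-0.02  0.05 -0.03]
```

```bash
python3 -m jog '[[[0.007,0.0011,0,0,0,0,255],[0.014,0.0022,0,0,0,0,255],[0.019,0.0029,0,0,0,0,255],[0.023,0.0036,0,0,0,0,255],[0.029,0.0045,0,0,0,0,255],[0.035,0.0054,0,0,0,0,255],[0.041,0.0063,0,0,0,0,255],[0.047,0.0073,0,0,0,0,255],[0.053,0.0082,0,0,0,0,255],[0.059,0.0091,0,0,0,0,255]]]'
python3 -m jog '[[[0.002,0.0003,0,0,0,0,255],[0.004,0.0006,0,0,0,0,255],[0.006,0.0009,0,0,0,0,255],[0.008,0.0012,0,0,0,0,255],[0.008,0.0012,0,0,0,0,255]]]'
```

```text
clock: 12.1
eef_pos: [0.5256, -0.1732, 0.0371]
tool_rot: [-0.077, 0.997, 0.001, -0.0]
ft_force: [-2.7, -0.0, 1.4]
grip_width: 0.0003
clock: 12.52
eef_pos: [0.5336, -0.172, 0.0371]
tool_rot: [-0.077, 0.997, 0.001, -0.0]
ft_force: [-0.4, 0.2, -0.8]
grip_width: -0.0001
```

```bash
for i in 1; do :; done; python3 -m jog '[[[0.002,0.0003,0,0,0,0,255],[0.004,0.0006,0,0,0,0,255],[0.006,0.0009,0,0,0,0,255],[0.007,0.0011,0,0,0,0,255]]]'
python3 -m jog '[[[0.001,0.00015,0,0,0,0,255],[0.002,0.0003,0,0,0,0,255]]]'
```

```text
clock: 12.85
eef_pos: [0.5402, -0.171, 0.0371]
tool_rot: [-0.077, 0.997, 0.001, -0.0]
ft_force: [-3.6, 0.2, 0.4]
grip_width: -0.0004
clock: 13.02
eef_pos: [0.5422, -0.1707, 0.0371]
tool_rot: [-0.077, 0.997, 0.001, -0.0]
ft_force: [-2.7, 0.8, 0.9]
grip_width: 0.0002
```

```bash
python3 -m jog '[[[0.001,0.00015,0,0,0,0,255],[0.001,0.00015,0,0,0,0,255]]]'
```

```text
clock: 13.18
eef_pos: [0.5429, -0.1706, 0.0371]
tool_rot: [-0.077, 0.997, 0.001, -0.001]
ft_force: [-3.2, 0.2, 0.9]
grip_width: 0.0001
```

```bash
python3 -m jog '[[[0.001,0.00015,0,0,0,0,255],[0.001,0.00015,0,0,0,0,255]]]'
python3 -m jog '[[[0.001,0.00015,0,0,0,0,255],[0.001,0.00015,0,0,0,0,255]]]'
```

```text
clock: 13.35
eef_pos: [0.5429, -0.1706, 0.0371]
tool_rot: [-0.076, 0.997, 0.0, -0.002]
ft_force: [-6.4, 0.6, 1.9]
grip_width: -0.0004
clock: 13.52
eef_pos: [0.5429, -0.1706, 0.0371]
tool_rot: [-0.076, 0.997, 0.0, -0.003]
ft_force: [-8.9, 0.8, 4.9]
grip_width: 0.0001
```

```bash
python3 -m jog '[[[0.001,0.00015,0,0,0,0,255],[0.001,0.00015,0,0,0,0,255]]]'
```

```text
clock: 13.68
eef_pos: [0.5429, -0.1705, 0.0371]
tool_rot: [-0.076, 0.997, 0.0, -0.004]
ft_force: [-11.4, -1.2, 7.3]
grip_width: -0.0001
```

Firm stop: the position holds while the force climbs to 11 N. One small nudge more, then back off and look.

```bash
python3 -m jog '[[[0.001,0.00015,0,0,0,0,255],[0.001,0.00015,0,0,0,0,255],[0.001,0.00015,0,0,0,0,255]]]'
python3 -m jog '[[[-0.005,-0.0008,0,0,0,0,255],[-0.012,-0.0018,0,0,0,0,255],[-0.03,-0.0046,0,0,0,0,255],[-0.03,-0.0046,0.03,0,0,0,255],[-0.03,-0.0046,0.07,0,0,0,255],[-0.01,-0.0046,0.11,0,0,0,255],[0.03,0.004,0.14,0,0,0,255],[0.06,0.008,0.15,0,0,0,255],[0.06,0.008,0.15,0,0,0,255],[0.06,0.008,0.15,0,0,0,255]]]'
python3 -c "
from ov import *
go([.6,-.16,.19],188.8)
ov('',.055,'pics/clamped.png',(.075,.015))"
```

```text
clock: 13.93
eef_pos: [0.5429, -0.1705, 0.0371]
tool_rot: [-0.076, 0.997, 0.0, -0.004]
ft_force: [-13.3, -0.5, 7.6]
grip_width: -0.0001
clock: 14.77
eef_pos: [0.611, -0.1621, 0.1888]
tool_rot: [-0.077, 0.997, -0.001, 0.003]
ft_force: [-1.0, -0.2, 0.2]
grip_width: -0.0001
clk 14.77 now [ 0.611  -0.1621  0.1888] yaw -171.13 F [-1.  -0.2  0.2] w -0.0001 | shift [-0.011   0.0021  0.0012] turn [ 0.04  0.36 -0.07]
```

View pics/clamped.png

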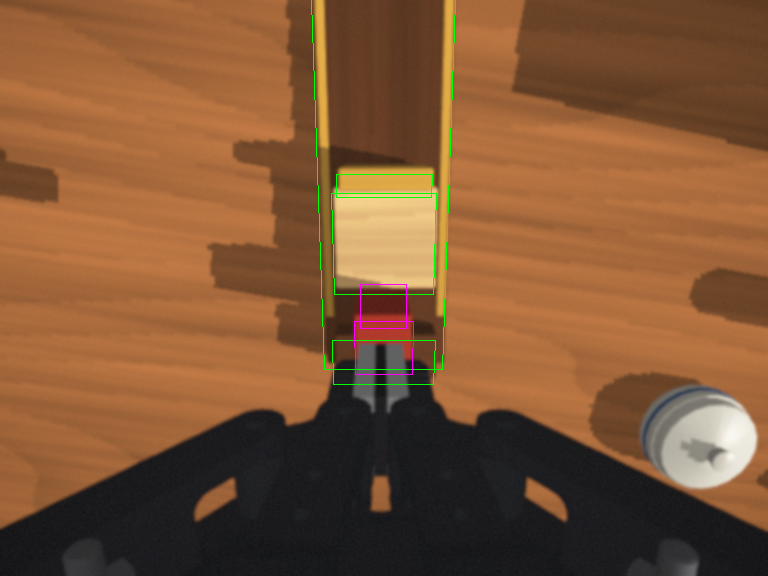

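The jaw and stone look about 3 mm short of the prediction. I'll check the stone–fixed-jaw contact from a clearer viewpoint and from the scene camera.

```bash
python3 -m jog '[[[0.03,0.004,0.02,0,0,0,0],[0.05,0.008,0.03,0,0,0,0],[0.05,0.008,0.03,0,0,0,0],[0.05,0.008,0.03,0,0,0,0],[0.05,0.008,0.03,0,0,0,0]]]'
python3 - <<'E'
from ov import *
go([.6,-.16,.19],188.8)
ov('',.052,'pics/c2.png',(.072,.015))
a=cv2.imread('pics/c2.png')[60:460,230:530]
s=bot.camera('scene'); cv2.imwrite('pics/s2.png',s)
b=cv2.resize(s[215:355,90:240],None,fx=2.9,fy=2.9,interpolation=cv2.INTER_CUBIC)[:400]
cv2.imwrite('pics/c2c.png',np.hstack([a,b]))
E
```

```text
clock: 15.23
eef_pos: [0.6559, -0.1544, 0.2161]
tool_rot: [-0.076, 0.997, 0.001, -0.001]
ft_force: [0.0, 0.5, -0.5]
grip_width: 0.0602
clk 15.23 now [ 0.6559 -0.1544  0.2161] yaw -171.25 F [ 0.   0.5 -0.5] w 0.0602 | shift [-0.0559 -0.0056 -0.0261] turn [-0.06 -0.16  0.05]
```

View pics/c2c.png

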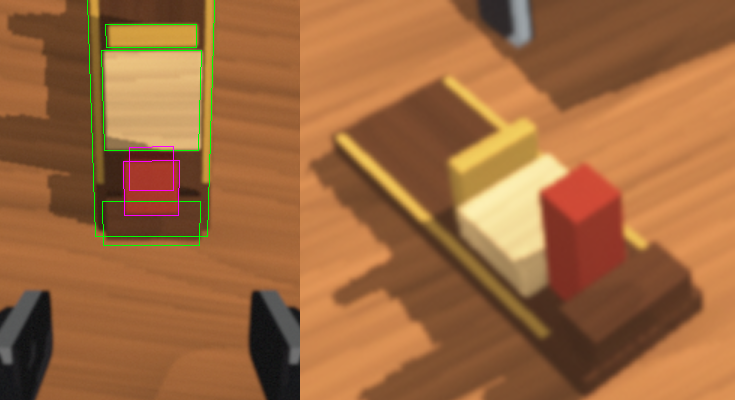

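The far end of the vise sits about 3 mm nearer than my model, which explains the offset. The scene view shows the stone upright and touching both jaws. Handing in.

```bash
python3 -c "
from workcell import bot
print(bot.job_done())"
```

```text
the job is handed in; nothing more can be done
None
```

The red square seal is clamped in the vise, and I handed the job in at about 15.3 s on the robot's clock. I stood it on the vise floor at mid-width, squared with the jaws, and let go. I then pushed the brass tab with closed fingers until the jaw stopped firmly. The position held steady while the force rose from about 3 to 13 N. After that I backed off, clear of everything.

**Last checks**
- **Clamping:** the wrist and scene pictures show the stone upright and square, against both jaws.
- **Offset:** the jaw stopped about 3 mm short of my prediction (0.052 instead of 0.055). The fixed jaw also showed about that much nearer in the picture than in my model. I put it down to an error in my vise position rather than a gap, but did not measure it separately.
- **Other objects:** I did not touch the round seal, the low seal, the jar or the glass weight, but I did not check their positions again at the end.
- **Detour:** on the way to the seal the last joint reached its range limit. I turned the tool half a turn and carried on without contact.

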